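# Click the toffees round to the hatch

### The arm

A 6-joint arm with a two-finger parallel gripper is mounted at the origin on the work surface. World frame = base frame: x ahead of the robot, y to its left, z up, the work surface at z = 0. Lengths are in mm, angles in degrees, forces in N, time in s.
With the tool pointing down it reaches from about 350 to 850 mm from the base axis. Payload 8.1 kg.
Tool frame: the origin (TCP) lies on the centre line of the jaws, within the pads' length; the fingertips stand 19 mm ahead of it and the grasp point (between the pads) is the TCP; z points along the fingers, y is the line along which they close (so a half turn about z gives the same grasp; the last joint's range is limited). The gripper opens to 85 mm and grips with 20 to 120 N. Pads are 22 mm wide; open, the fingers measure 114 mm over their backs; the gripper's body (76 mm by 85 mm) begins 54 mm behind the grasp point. The pads swing forward as they close: fully open they stand 13 mm farther back than shut.
Start: joints at [-81.498, 7.471, 85.268, -0, 87.261, -4.893], TCP at [139.026, -583.676, 250.292] pointing down, gripper open.
Joint ranges: [-169.43, 169.43], [-51.17, 129.36], [1.28, 143.12], [-76.62, 256.62], [0, 156.53], [-152.29, 152.29]. Speed limits (degrees/s): [136.94, 136.94, 159.86, 180, 180, 180].

### API

Orientations are given as [roll, pitch, yaw] about the fixed x, y, z axes, in that order (R = Rz(yaw) Ry(pitch) Rx(roll)).
In Python, from bench import r gives the robot as it stands. The module is installed in compiled form; this text tells all that it offers.
- The arm moves only by the tool servo_tool, never from a script. Its arguments are lists of equal length, an entry for each row: "fingers": the finger opening in m, from 0 to 0.0854; "linear": the shift along the tool's x, y, z in m, a list of three; "rotation": the turn, a rotation vector about the tool's x, y, z in degrees, a list of three. A call has 1 to 10 rows; each row is the pose to reach, as a shift and turn from the pose commanded when the call began, along the tool's axes at that moment; what a row does not reach only later rows make up. A row lasts 1/10 s, in which the tool goes at most 50 mm and 8.59 degrees, less where a joint would pass 70% of its speed; a pose out of reach is approached as far as the arm can. A call with a gripper value outside its range is refused whole. The fingers move at their own pace and stop on an object; "force" is the grip in N (left out, the last holds). Time passes only in rows, so rows that repeat a pose let the fingers close. It gives the time, the measured TCP pose, the force, the opening and the grip force at its end, in the units of the state.
- r.sense(): the state, without advancing time (a new reading comes with each control period).
- r.snapshot(name): name is "scene" or "top"; returns a dict with "frame" (400x640x3 uint8, red, green, blue), "fx", "fy", "cx", "cy" (pixels), "k1" (the pictures are not rectified: a ray, as slopes to the right and down, at radius r is drawn at 1 + k1 r^2 times it, then the intrinsics apply), "camera_from_world" (4x4, takes a point from world to camera coordinates). Camera axes: x right, y up, looking along -z (the intrinsics and any distortion apply to the point x, -y, -z); pixel columns grow to the right and rows downward; lengths in mm; the calibration is good to about 2 mm. A picture is of the moment at which its call begins. There is no depth.
- r.hand_in(): hands the job in; it is judged then, once.
The state is a dict: "time": time; "joint_pos": joint angles; "qd": joint speeds; "joint_efforts": joint torques, N m; "tool_pos": TCP position; "tcp_rot": TCP orientation; "ft_force": force on the tool from outside, world axes, zero at the start; "wrist_torque": the same for the moment, N m; "finger_gap": finger opening in mm; "grip_force": force on a finger pad.
Only numpy, scipy, OpenCV 4.12 (cv2) and the standard library are available. Lean on these libraries where they do the work, as an engineer would, in place of code of your own. Each camera call takes 0.05 s, during which the arm holds its last target. There are 200 camera calls.

### The job

With a fingertip pressed gently on the snack carousel's knurled black knob, turn it until the compartment of toffees clicks to rest under the white-framed hatch in the lid, without letting it run past. Do not pinch the knob, do not lift or shove the carousel, and leave everything else on the table and on the lid where it is.

Things in the scene. Friction and masses are not known exactly. Their poses are not given: they have to be found in the camera images.
- carousel: Snack carousel: a round white plastic drum, 230 mm across, standing loose on the table (2.2 kg in all), with a fixed clear lid whose top is 64 mm above the table. Origin: centre of its underside; z up; its -x points to the serving hatch. Its knurled knob stands 8 mm clear above the lid: a black upright disc, 92 mm across, 26 mm high, ribbed on edge and top face, turning the tray under the lid 1:1.
- knob_face (a point): Centre of the knob's flat top face, on the vertical turning axis, 98 mm above the table. Pressed down, the knob gives on a spring: 1.2 N to start, then 1.5 N per mm, 6 mm of travel; it springs back. A fingertip on the face with 7 to 9 N, about 30 mm from the centre, carried round the axis, drags it along by friction.
- tray (a joint): Turn of knob and tray, rad, growing clockwise seen from above; 0 when the toffees stand exactly under the hatch. Detents every 60 degrees (1.047): -2.094, -1.047, 0, 1.047; about 0.055 N m turns it over the hump halfway, then it is drawn into the next. Starts at rest at about -1.047 or -2.094 (rarely balanced between): the way is clockwise, one or two clicks. Stops at -3.0 and 1.3.
- hatch (a point): Centre of the serving hatch in the clear lid, on the lid's top, 80 mm from the axis: a 60 degree sector outlined by a thin raised white frame, with a small white tab jutting from the drum's edge. It stays shut and does not turn with the knob.
- toffees (a point): Middle of the only compartment holding the toffees (six small dark brown cylinders with golden ends), 80 mm from the axis, seen through the clear lid; it turns with the knob. The other five of the tray's six equal compartments are empty or hold one flat round biscuit.
- striker: Carrom striker, a disc 41 mm across and 9 mm thick, lying on the carousel's lid opposite the hatch, its centre about 85 mm from the axis. Leave alone. Origin: centre of its underside.
- coin_a: Pale wooden carrom coin, 31 mm across, 8 mm thick, on the board. Leave alone. Origin: underside centre.
- coin_b: Dark wooden carrom coin, 31 mm across, 8 mm thick, on the board. Leave alone. Origin: underside centre.
- coin_c: Pale wooden carrom coin, 31 mm across, 8 mm thick, on the board close by the drum, on the hatch side. Leave alone. Origin: underside centre.
- steel_plate: Steel plate, 160 mm across, 16 mm high. Leave alone. Origin: underside centre.
- candy_jar: Glass candy jar with a twist cap, 80 mm across, 130 mm high. Leave alone. Origin: underside centre.
- tea_glass: Tea glass, 66 mm across at the rim, 85 mm high. Leave alone. Origin: underside centre.

How it is judged:
By the outcome, as a careful person would: the job done as asked, in the order asked, and still so for the second after the job is handed in, with the robot touching nothing.
It also fails if it takes over 42 s, if anything falls off the work surface, if the arm or the gripper's body presses on something with over 40 N, if the wrist force passes 120 N, or if a joint passes its speed limit or range.

## Working session

There is one attempt and no reset: what is moved stays moved. The work goes in short steps, Python scripts to look and compute and a tool call to move; the robot and the scene stay as the last step left them, time stands still between calls to the robot, and variables do not carry over. Pictures are saved under pics/ and viewed, at most 10 in all, crops included, and the job is handed in when it is done.

Besides the shell and the picture viewer there is one more tool, called after "Call:" as name(argument=value, ...) on one line, values as JSON. servo_tool: Moves the arm, as the interface text tells. Its arguments: {"type":"object","properties":{"fingers":{"type":"array","items":{"type":"number"}},"linear":{"type":"array","items":{"type":"array","items":{"type":"number"}}},"rotation":{"type":"array","items":{"type":"array","items":{"type":"number"}}},"force":{"type":"number"}},"required":["fingers","linear","rotation"]}

```bash
mkdir -p pics
cat > h.py <<'E'
import numpy as np, cv2
from bench import r
def snap(n,f):
    s=r.snapshot(n); cv2.imwrite('pics/'+f,s['frame'][:,:,::-1]); return s
def ray(s,u,v):
    K=np.array([[s['fx'],0,s['cx']],[0,s['fy'],s['cy']],[0,0,1]],float)
    p=cv2.undistortPoints(np.array([[[u,v]]],float),K,np.array([s['k1'],0,0,0,0],float))[0,0]
    T=np.array(s['camera_from_world']); R=T[:3,:3]
    return -R.T@T[:3,3], R.T@np.array([p[0],-p[1],-1])
def onz(s,u,v,z):
    o,d=ray(s,u,v); return o+d*(z-o[2])/d[2]
def tri(s1,p1,s2,p2):
    o1,d1=ray(s1,*p1);o2,d2=ray(s2,*p2)
    t=np.linalg.lstsq(np.c_[d1,-d2],o2-o1,rcond=None)[0]
    a=o1+d1*t[0];b=o2+d2*t[1]; return (a+b)/2,np.linalg.norm(a-b)
E
python3 - <<'E'
from h import *
import pickle
a=snap('scene','s0.png');b=snap('top','t0.png');pickle.dump((a,b),open('p0.pkl','wb'))
for s in(a,b):print(s['k1'],s['fx'],ray(s,320,200))
print(r.sense())
E
```

```text
-0.011208799052319168 465.56956450495574 (array([1080.13029671,  654.02764521,  867.18044828]), array([-0.45393014, -0.56560635, -0.68882954]))
-0.05197887113565205 388.4635013421529 (array([ 478.08150255,   13.32176193, 1102.68050296]), array([ 0.04496956, -0.01851256, -0.99903128]))
{'time': 0.1, 'joint_pos': array([-8.14970218e+01,  7.51070907e+00,  8.53229707e+01, -1.45059105e-03,
        8.72607326e+01, -4.89201708e+00]), 'qd': array([-0.00167645, -0.01398731, -0.12215917, -0.07340453, -0.00896204,
        0.0073167 ]), 'joint_efforts': array([ 1.84894001e-03, -5.70951998e+01, -5.01942766e+01, -2.58160043e-05,
        8.12412385e-03,  1.15871174e-05]), 'tool_pos': array([ 138.95379554, -583.21863384,  249.35070751]), 'tcp_rot': array([-1.79905808e+02, -6.60776705e-03,  1.33950604e+01]), 'ft_force': array([ 0.85301922, -0.24326195, -0.44934875]), 'wrist_torque': array([-0.01295716, -0.03030485, -0.02036145]), 'grip_force': 0.0, 'finger_gap': 85.32430324091165}
```

View pics/s0.png

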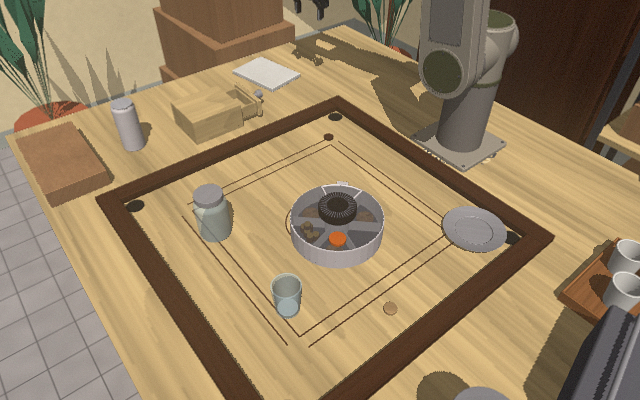

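View pics/t0.png

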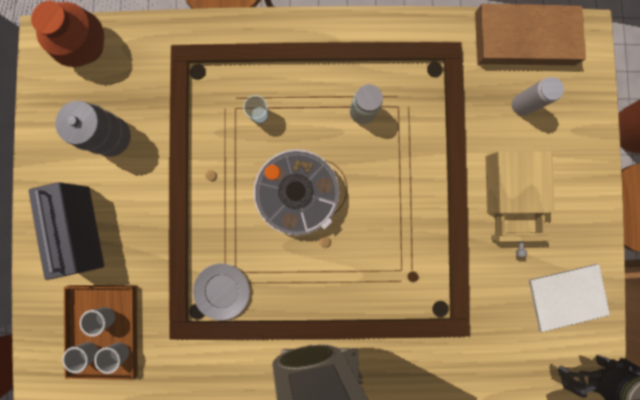

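Run:
```python
from h import *
import pickle
a,b=pickle.load(open('p0.pkl','rb'))
A=cv2.resize(a['frame'][170:275,280:395,::-1],None,fx=3.4,fy=3.4,interpolation=2)
B=cv2.resize(b['frame'][140:245,245:355,::-1],None,fx=3.4,fy=3.4,interpolation=2)
h=min(len(A),len(B));cv2.imwrite('pics/c0.png',np.hstack([A[:h],B[:h]]))
m=lambda s,x0,x1,y0,y1,f:(lambda q:(q[1].mean()+x0,q[0].mean()+y0,len(q[0])))(np.nonzero(f(s['frame'][y0:y1,x0:x1].astype(int))))
dark=lambda f:f.max(2)<45
org=lambda f:(f[...,0]>180)&(f[...,2]<90)&(f[...,1]<140)
for s,k in((a,(310,365,180,235)),(b,(270,325,165,215))):
    print(m(s,*k,dark))
po=m(a,320,355,225,255,org)[:2],m(b,255,290,155,190,org)[:2];print(po,tri(a,po[0],b,po[1]))
```

```text
(np.float64(nan), np.float64(nan), 0)
(np.float64(296.64285714285717), np.float64(192.23809523809524), 84)
((np.float64(337.01734104046244), np.float64(237.71676300578034)), (np.float64(271.4563758389262), np.float64(171.51677852348993))) (array([602.28767714, 122.60899495,  70.67606796]), np.float64(0.9672371618448258))<stdin>:7: RuntimeWarning: Mean of empty slice.
  ret = ret.dtype.type(ret / rcount)
```

View pics/c0.png

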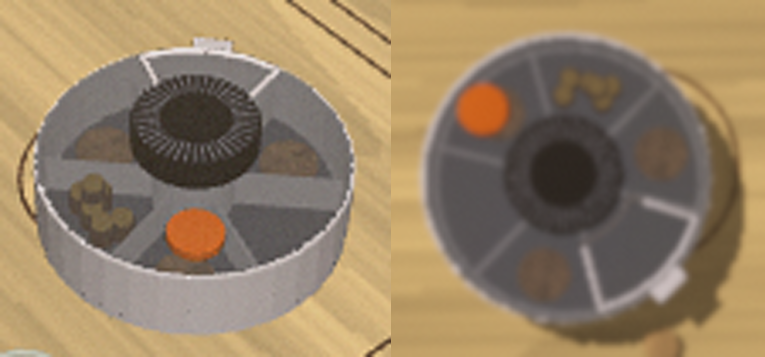

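The left crop is the scene view and the right is the top view. In the top view the knob is at about (295.6, 191), the toffees at (303, 166) and the hatch tab at (326, 223). The toffees are about 120° counter-clockwise of the hatch, so that is two clicks clockwise.

Run:
```python
from h import *
import pickle
a,b=pickle.load(open('p0.pkl','rb'))
def dark(s,x0,x1,y0,y1,t):
    g=s['frame'][y0:y1,x0:x1].max(2); m=(g<t).astype(np.uint8)
    n,l,st,c=cv2.connectedComponentsWithStats(m); i=1+st[1:,4].argmax()
    return c[i]+[x0,y0],st[i]
ps=[]
for s,k in((a,(318,358,190,228)),(b,(275,318,170,212))):
    for t in(50,60,70,80,90):
        print(t,*dark(s,*k,t))
for pa in((337.4,204.4),(337.4,206)): 
    print(tri(a,pa,b,(295.6,190.9)))
# lid rim via top image: drum outline centre
c=onz(b,295.6,190.9,98);print(c, onz(a,337.4,204.4,98))
t=onz(b,(668-391)/3.4+245,282/3.4+140,60);print('tab',t-c,'tof',onz(b,(588-391)/3.4+245,88/3.4+140,35)-c)
```

```text
50 [323.5 217.5] [ 5 27  2  2  2]
60 [336.93050193 218.28185328] [  1  18  38  17 259]
70 [336.89846154 211.06153846] [  0   3  39  32 650]
80 [337.03664303 209.42080378] [  0   2  39  34 846]
90 [337.13631634 208.82101977] [  0   2  40  34 961]
50 [295.31906615 190.68871595] [ 12  12  18  18 257]
60 [295.28482972 190.66873065] [ 11  11  20  20 323]
70 [296.05687204 191.35308057] [  4   4  35  35 844]
80 [295.54571704 190.96438884] [   3    3   37   37 1039]
90 [295.27382646 190.52204836] [   0    0   43   42 1406]
(array([547.9133286 ,  57.67030986,  94.92612247]), np.float64(0.4335017945203379))
(array([548.15427219,  57.98091747,  89.99128016]), np.float64(0.16047788406862493))
[547.54168843  57.68183243  98.        ] [550.18687685  59.8937538   98.        ]
tab [-84.26804487 -80.37991435 -38.        ] tof [ 73.38074426 -18.04951069 -63.        ]
```

Call:
servo_tool(fingers=[0,0,0,0,0,0,0,0,0,0], linear=[[0.016,-0.017,0.002],[0.044,-0.045,0.006],[0.077,-0.078,0.01],[0.11,-0.112,0.014],[0.143,-0.145,0.018],[0.175,-0.179,0.022],[0.208,-0.213,0.027],[0.241,-0.246,0.031],[0.263,-0.269,0.034],[0.274,-0.28,0.035]], rotation=[[0,0,-3],[0,0,-8],[0,0,-14],[0,0,-21],[0,0,-28],[0,0,-35],[0,0,-42],[0,0,-49],[0,0,-55],[0,0,-58]], force=20)

```text
time: 1.1
tool_pos: [341.5, -245.1, 214.6]
tcp_rot: [-180.0, -0.1, 71.8]
ft_force: [0.8, -1.0, -0.2]
finger_gap: -0.2
grip_force: 0.0
```

```bash
cat >> h.py <<'E'
from scipy.spatial.transform import Rotation as Ro
C=np.array([548.,58.2])
def show():
    q=r.sense();print('t',round(q['time'],2),q['tool_pos'].round(1),q['tcp_rot'].round(1),'F',q['ft_force'].round(2),'j6',q['joint_pos'][5].round(1),'gap',round(q['finger_gap'],1));return q
def go(q,p,yaw,pos=None,y0=None):
    R=Ro.from_euler('xyz',[180,0,q['tcp_rot'][2] if y0 is None else y0],degrees=True)
    d=R.inv().apply(np.array(p)-(q['tool_pos'] if pos is None else pos))/1000
    w=(R.inv()*Ro.from_euler('xyz',[180,0,yaw],degrees=True)).as_rotvec(degrees=True)
    return d.round(4),w.round(1)
E
python3 - <<'E'
from h import *
q=show();print(go(q,[542.8,87.7,180],100))
E
```

```text
t 1.1 [ 341.5 -245.1  214.6] [-1.80e+02 -1.00e-01  7.18e+01] F [ 0.78 -0.95 -0.2 ] j6 -24.5 gap -0.2
(array([0.3791, 0.0871, 0.0346]), array([  0. ,   0. , -28.2]))
```

Call:
servo_tool(fingers=[0,0,0,0,0,0,0,0,0,0], linear=[[0.015,0.004,0.001],[0.05,0.012,0.004],[0.095,0.022,0.008],[0.14,0.032,0.012],[0.185,0.042,0.016],[0.23,0.053,0.02],[0.275,0.063,0.024],[0.32,0.074,0.029],[0.36,0.083,0.033],[0.379,0.087,0.035]], rotation=[[0,0,-1],[0,0,-4],[0,0,-7],[0,0,-10],[0,0,-14],[0,0,-17],[0,0,-20],[0,0,-24],[0,0,-27],[0,0,-28]])

```text
time: 2.1
tool_pos: [544.6, 86.7, 179.2]
tcp_rot: [-179.9, -0.0, 99.6]
ft_force: [-0.3, -0.1, -0.3]
finger_gap: 0.3
grip_force: 0.0
```

Run:
```python
from h import *
q=show();print(go(q,[542.8,87.7,121],100))
b=snap('top','t1.png');a=snap('scene','s1.png')
A=cv2.resize(a['frame'][110:275,280:445,::-1],None,fx=2.4,fy=2.4,interpolation=2)
B=cv2.resize(b['frame'][120:285,235:400,::-1],None,fx=2.4,fy=2.4,interpolation=2)
cv2.imwrite('pics/c1.png',np.hstack([A,B]))
```

```text
t 2.1 [544.6  86.7 179.2] [-179.9   -0.    99.6] F [-0.3  -0.09 -0.33] j6 -6.0 gap 0.3
(array([ 0.0013, -0.0016,  0.0582]), array([ 0. ,  0. , -0.4]))
```

View pics/c1.png

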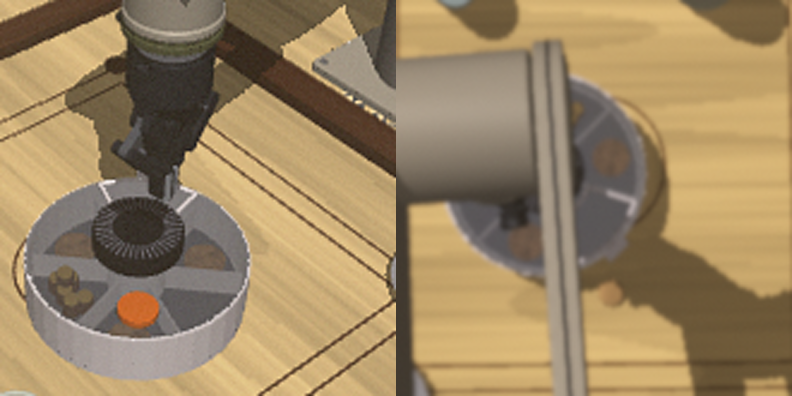

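Call:
servo_tool(fingers=[0,0,0,0,0,0,0,0], linear=[[0,-0.001,0.008],[0.0005,-0.0015,0.022],[0.001,-0.0015,0.036],[0.001,-0.0015,0.047],[0.001,-0.0015,0.053],[0.001,-0.0015,0.056],[0.001,-0.0015,0.057],[0.001,-0.0015,0.057]], rotation=[[0,0,0],[0,0,0],[0,0,0],[0,0,0],[0,0,0],[0,0,0],[0,0,0],[0,0,0]])

```text
time: 3.0
tool_pos: [542.7, 84.3, 123.6]
tcp_rot: [180.0, 0.0, 99.4]
ft_force: [-0.1, 0.3, -0.2]
finger_gap: 0.1
grip_force: 0.0
```

Call:
servo_tool(fingers=[0,0,0,0,0], linear=[[0.0015,0,0.002],[0.003,0,0.004],[0.003,0,0.006],[0.003,0,0.007],[0.003,0,0.007]], rotation=[[0,0,0],[0,0,0],[0,0,0],[0,0,0],[0,0,0]])

```text
time: 3.5
tool_pos: [542.0, 87.5, 116.4]
tcp_rot: [180.0, -0.0, 99.4]
ft_force: [-0.3, 1.9, 1.9]
finger_gap: 0.1
grip_force: 0.8
```

Run:
```python
from h import *
q=show()
b=snap('top','t2.png');a=snap('scene','s2.png')
A=cv2.resize(a['frame'][150:265,280:395,::-1],None,fx=4,fy=4,interpolation=2)
cv2.imwrite('pics/c2.png',A)
```

```text
t 3.5 [542.   87.5 116.4] [180.   -0.   99.4] F [-0.3   1.88  1.87] j6 -5.6 gap 0.1
```

View pics/c2.png

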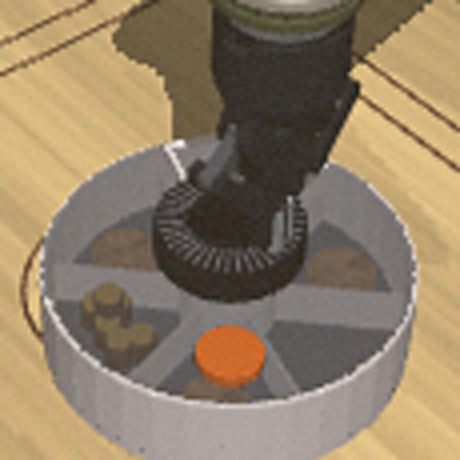

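Call:
servo_tool(fingers=[0,0,0,0], linear=[[0,0,0.0015],[0,0,0.003],[0,0,0.004],[0,0,0.004]], rotation=[[0,0,0],[0,0,0],[0,0,0],[0,0,0]])

```text
time: 4.0
tool_pos: [542.4, 87.5, 112.8]
tcp_rot: [179.9, -0.0, 99.4]
ft_force: [-1.3, 1.7, 6.5]
finger_gap: 0.1
grip_force: 3.4
```

```bash
cat > arc.py <<'E'
from h import *
import sys
def arc(step,n,dz,rad=30,lead=0):
    q=show(); v=q['tool_pos'][:2]-C; th=np.degrees(np.arctan2(v[1],v[0])); print('rad',np.hypot(*v),'th',th)
    for k in range(1,n+1):
        t=np.radians(th-step*k); p=[C[0]+rad*np.cos(t),C[1]+rad*np.sin(t),q['tool_pos'][2]-dz]
        d,w=go(q,p,q['tcp_rot'][2]-step*k); print(d.tolist(),w.tolist())
arc(float(sys.argv[1]),int(sys.argv[2]),float(sys.argv[3]))
E
python3 arc.py 4 10 0
```

```text
t 4.0 [542.4  87.5 112.8] [179.9  -0.   99.4] F [-1.3   1.68  6.54] j6 -5.6 gap 0.1
rad 29.78939676053176 th 100.90854551729134
[0.0002, 0.0021, 0.0] [0.0, -0.0, 4.0]
[0.0, 0.0042, 0.0] [0.0, -0.0, 8.0]
[-0.0003, 0.0062, 0.0] [0.0, -0.0, 12.0]
[-0.0007, 0.0083, 0.0] [0.0, -0.0, 16.0]
[-0.0013, 0.0103, 0.0] [0.0, -0.0, 20.0]
[-0.0021, 0.0123, 0.0] [0.0, -0.0, 24.0]
[-0.0029, 0.0142, 0.0] [0.0, -0.0, 28.0]
[-0.0039, 0.016, 0.0] [0.0, -0.0, 32.0]
[-0.0051, 0.0178, 0.0] [0.0, -0.0, 36.0]
[-0.0063, 0.0195, 0.0] [0.0, -0.0, 40.0]
```

Call:
servo_tool(fingers=[0,0,0,0,0,0,0,0,0,0], linear=[[0,0.002,0.0007],[0,0.004,0.001],[-0.0003,0.006,0.001],[-0.0007,0.0083,0.001],[-0.0013,0.0103,0.001],[-0.002,0.0123,0.001],[-0.003,0.0142,0.001],[-0.004,0.016,0.001],[-0.005,0.0178,0.001],[-0.0063,0.0195,0.001]], rotation=[[0,0,4],[0,0,8],[0,0,12],[0,0,16],[0,0,20],[0,0,24],[0,0,28],[0,0,32],[0,0,36],[0,0,40]])

```text
time: 5.0
tool_pos: [562.9, 83.7, 112.2]
tcp_rot: [179.9, 0.0, 59.2]
ft_force: [-0.9, -2.3, 7.4]
finger_gap: -0.2
grip_force: 3.9
```

```bash
python3 arc.py 4 10 0
python3 - <<'E'
from h import *
a=snap('scene','s3.png')
cv2.imwrite('pics/c3.png',cv2.resize(a['frame'][150:265,280:395,::-1],None,fx=4,fy=4,interpolation=2))
E
```

```text
t 5.0 [562.9  83.7 112.2] [179.9   0.   59.2] F [-0.92 -2.31  7.44] j6 34.1 gap -0.2
rad 29.559020005529185 th 59.66268126773923
[0.0004, 0.0021, 0.0] [0.0, -0.0, 4.0]
[0.0002, 0.0042, 0.0] [0.0, -0.0, 8.0]
[-0.0002, 0.0062, 0.0] [0.0, -0.0, 12.0]
[-0.0007, 0.0083, 0.0] [0.0, -0.0, 16.0]
[-0.0013, 0.0103, 0.0] [0.0, -0.0, 20.0]
[-0.0021, 0.0122, 0.0] [0.0, -0.0, 24.0]
[-0.003, 0.0141, 0.0] [0.0, -0.0, 28.0]
[-0.004, 0.0159, 0.0] [0.0, -0.0, 32.0]
[-0.0052, 0.0177, 0.0] [-0.0, -0.0, 36.0]
[-0.0064, 0.0193, 0.0] [0.0, -0.0, 40.0]
```

View pics/c3.png

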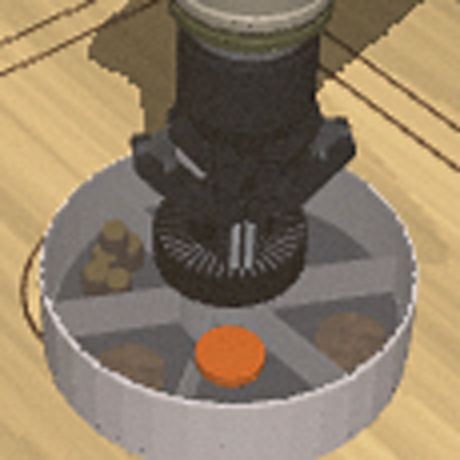

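The tray follows: the toffees have moved clockwise by about 40° and are now at (110, 255) in the crop. I'll carry on.

Call:
servo_tool(fingers=[0,0,0,0,0,0,0,0,0,0], linear=[[0,0.002,0.0003],[0,0.004,0.0005],[-0.0003,0.006,0.0005],[-0.0007,0.0083,0.0005],[-0.0013,0.0103,0.0005],[-0.002,0.0123,0.0005],[-0.003,0.0142,0.0005],[-0.004,0.016,0.0005],[-0.005,0.0178,0.0005],[-0.0063,0.0195,0.0005]], rotation=[[0,0,4],[0,0,8],[0,0,12],[0,0,16],[0,0,20],[0,0,24],[0,0,28],[0,0,32],[0,0,36],[0,0,40]])

```text
time: 6.05
tool_pos: [576.0, 68.7, 111.6]
tcp_rot: [180.0, -0.0, 19.2]
ft_force: [-4.6, 0.1, 8.8]
finger_gap: 0.3
grip_force: 4.3
```

```bash
python3 arc.py 4 10 0
python3 - <<'E'
from h import *
a=snap('scene','s4.png')
cv2.imwrite('pics/c4.png',cv2.resize(a['frame'][150:265,280:395,::-1],None,fx=4,fy=4,interpolation=2))
E
```

```text
t 6.05 [576.   68.7 111.6] [180.   -0.   19.2] F [-4.61  0.12  8.83] j6 72.5 gap 0.3
rad 29.86750318777741 th 20.543031146703335
[0.0001, 0.0021, 0.0] [-0.0, -0.0, 4.0]
[-0.0001, 0.0042, 0.0] [-0.0, -0.0, 8.0]
[-0.0004, 0.0062, 0.0] [0.0, -0.0, 12.0]
[-0.0008, 0.0083, 0.0] [0.0, -0.0, 16.0]
[-0.0014, 0.0103, 0.0] [0.0, -0.0, 20.0]
[-0.0022, 0.0123, 0.0] [0.0, -0.0, 24.0]
[-0.0031, 0.0142, 0.0] [-0.0, -0.0, 28.0]
[-0.0041, 0.016, 0.0] [0.0, -0.0, 32.0]
[-0.0052, 0.0178, 0.0] [-0.0, -0.0, 36.0]
[-0.0064, 0.0194, 0.0] [-0.0, -0.0, 40.0]
```

View pics/c4.png

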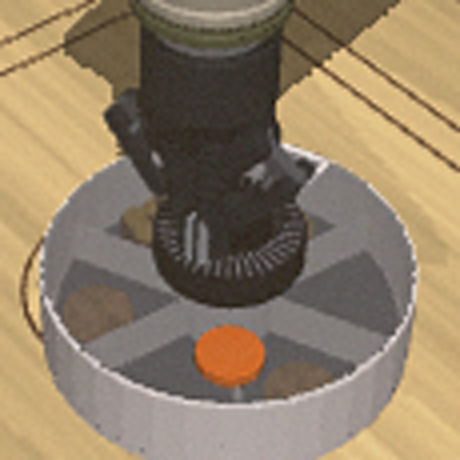

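The toffees are now at about (140, 220) in the crop, roughly 80° turned. One last arc of about 39°, eased at the end.

Call:
servo_tool(fingers=[0,0,0,0,0,0,0,0,0,0], linear=[[-0.0004,0.002,-0.0003],[-0.0006,0.004,-0.0003],[-0.0009,0.006,-0.0003],[-0.0013,0.0083,-0.0003],[-0.0019,0.0103,-0.0003],[-0.0026,0.0123,-0.0003],[-0.0036,0.0142,-0.0003],[-0.0046,0.016,-0.0003],[-0.0056,0.0178,-0.0003],[-0.0062,0.0187,-0.0003]], rotation=[[0,0,4],[0,0,8],[0,0,12],[0,0,16],[0,0,20],[0,0,24],[0,0,28],[0,0,32],[0,0,36],[0,0,38]])

```text
time: 7.1
tool_pos: [576.3, 49.0, 111.9]
tcp_rot: [180.0, -0.0, -18.8]
ft_force: [-3.3, 1.4, 8.2]
finger_gap: -0.3
grip_force: 4.1
```

```bash
python3 arc.py 4 1 0
python3 - <<'E'
from h import *
a=snap('scene','s5.png');b=snap('top','t5.png')
A=cv2.resize(a['frame'][150:265,280:395,::-1],None,fx=3.4,fy=3.4,interpolation=2)
B=cv2.resize(b['frame'][135:250,240:355,::-1],None,fx=3.4,fy=3.4,interpolation=2)
cv2.imwrite('pics/c5.png',np.hstack([A,B]))
E
```

```text
t 7.1 [576.3  49.  111.9] [180.   -0.  -18.8] F [-3.3   1.44  8.17] j6 108.6 gap -0.3
rad 29.802980545380965 th -18.02770175268662
[0.0002, 0.0021, 0.0] [0.0, -0.0, 4.0]
```

View pics/c5.png

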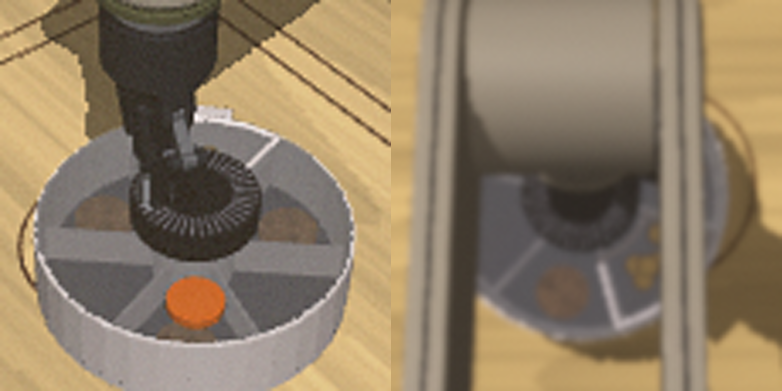

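The toffees are under the hatch (golden ends at about (645, 255) in the right crop), and the spokes sit as they did at rest. Now I'll lift straight off.

Call:
servo_tool(fingers=[0,0,0,0,0,0,0,0,0,0], linear=[[0,0,-0.002],[0,0,-0.004],[0,0,-0.007],[0,0,-0.012],[0,0,-0.022],[0,0,-0.04],[0,0,-0.065],[0,0,-0.095],[0,0,-0.12],[0,0,-0.13]], rotation=[[0,0,0],[0,0,0],[0,0,0],[0,0,0],[0,0,0],[0,0,0],[0,0,0],[0,0,0],[0,0,0],[0,0,0]])

```text
time: 8.2
tool_pos: [577.5, 49.2, 245.0]
tcp_rot: [-179.9, -0.3, -18.6]
ft_force: [-0.3, -0.2, -0.3]
finger_gap: -0.1
grip_force: 0.0
```

Call:
servo_tool(fingers=[0,0,0,0,0,0,0,0,0,0], linear=[[0.004,0.012,0],[0.012,0.036,0],[0.024,0.07,0],[0.036,0.105,0],[0.048,0.14,0],[0.06,0.175,0],[0.072,0.21,0],[0.082,0.24,0],[0.09,0.26,0],[0.09,0.265,0]], rotation=[[0,0,0],[0,0,0],[0,0,0],[0,0,0],[0,0,0],[0,0,0],[0,0,0],[0,0,0],[0,0,0],[0,0,0]])

```text
time: 9.2
tool_pos: [575.3, -233.5, 238.5]
tcp_rot: [180.0, 0.2, -18.8]
ft_force: [0.7, 1.2, 0.1]
finger_gap: -0.1
grip_force: 0.0
```

Run:
```python
from h import *
show()
a=snap('scene','s6.png');b=snap('top','t6.png')
A=cv2.resize(a['frame'][150:265,280:395,::-1],None,fx=3.4,fy=3.4,interpolation=2)
B=cv2.resize(b['frame'][135:250,240:355,::-1],None,fx=3.4,fy=3.4,interpolation=2)
cv2.imwrite('pics/c6.png',np.hstack([A,B]))
```

```text
t 9.2 [ 575.3 -233.5  238.5] [180.    0.2 -18.8] F [0.66 1.23 0.09] j6 82.0 gap -0.1
```

View pics/c6.png

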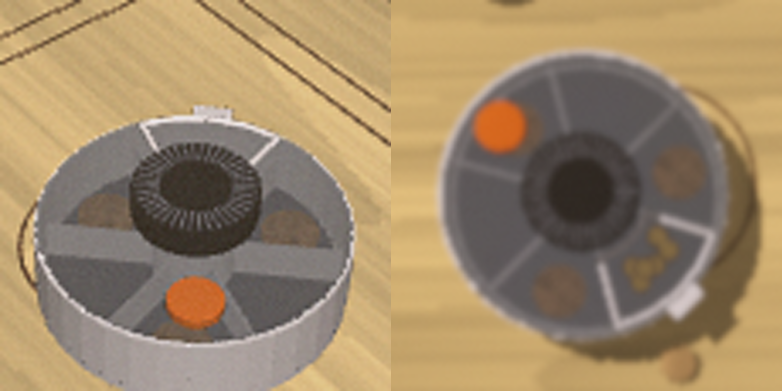

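The toffees, at about (650, 258) in the right crop, sit squarely inside the white frame. The striker and the drum look unmoved and the arm is clear.

```bash
python3 -c "
from bench import r
print(r.hand_in())"
```

```text
the job is handed in; nothing more can be done
None
```

I turned the knob two clicks clockwise with the closed fingertips; the toffees rest under the hatch, nothing looked disturbed in the last pictures, and the job was handed in after about 9 s of robot time (no verdict returned).

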